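Pack a tip rack into its carry case and latch the lid

TASK

The cradle only lets you hold the small orange tip rack by its ends, but the orange case has finger room only along the rack's long sides: so lift the rack out of the steel cradle, stand it on the blue mat and let go, then take it again the other way round and put it down between the two grey ribs inside the case, its long side running from front to back. Swing the case's clear lid fully shut, and only then turn the black turnbutton square across the lid to secure it. Keep the rack upright and leave the two dishes and the vial where they are.

Things in the scene. Friction and masses are not known exactly. Their poses are not given: they have to be found in the camera images.
- rack: loose orange pipette-tip rack, a block 60 (its x) x 34 (its y) x 45 mm high with a white dotted top; origin at the centre of its underside, z up. Either half turn is the same. About 0.15 kg. At the start it stands in the cradle, long side along the cradle's x
- cradle: fixed steel cradle: base 56 x 52 x 8 mm, on which the rack stands, and two 5 mm thick walls along the rack's long sides (along x, at y = +-21.5 mm, 50 mm long), up to 51 mm above the bench, 2 mm below the rack's top; both ends (+-x) are open, the rack's ends overhang the base by 2 mm. Origin at the centre of its underside
- mat: fixed flat blue mat 130 x 130 x 4 mm; origin at the centre of its underside, on the bench
- case: fixed orange open-topped case, outside 80 (x) x 140 (y) x 65 mm high, walls and floor 5 mm thick; origin at the centre of its underside. The lid is hinged on its +x (far) side. A grey bracket 30 x 34 x 72 mm high stands against the middle of its -x (front) wall and carries the turnbutton. The cavity is 70 mm in x, so a rack put in with its long side along the case's x has 5 mm to spare at each end
- nest (a point): centre of the case's inner floor (5 mm above the bench), axes as the case's. Two grey ribs 12 mm high and 4 mm thick run along x at y = +-23 mm (42 mm clear between them): the rack stands on the floor between them with its long side along x, its top then 15 mm below the rim; beside the ribs 40 mm are free on either side
- lid (a joint): hinge angle of the clear lid with white border (80 x 140 x 6 mm): 0 = shut, lying on the rim with its top 71 mm above the bench; grows as it opens upward and away to the case's +x; starts near 1.8 rad and stays where it is left (stiff hinge, about 1.5 N at the edge)
- lid_hinge (a point): middle of the lid's hinge line, which runs along the case's y: case x = +40 mm, 65 mm above the bench; it does not move as the lid swings
- lid_edge (a point): middle of the lid's free edge on its outer (top) face, 80 mm from the hinge line; moves with the lid
- turnbutton (a joint): angle of the turnbutton about its upright pivot: at 0 its nose points to the case's +y, alongside the front edge and clear of the lid; grows clockwise seen from above; 1.571 (the stop) = nose pointing to the case's +x, square across the lid. Starts between -0.4 and 0.2; a little stiff, stays where it is left
- turnbutton_pivot (a point): on the pivot axis at the top of the turnbutton, 88.5 mm above the bench, 56 mm in front (-x) of the case's centre. The turnbutton is a black hub of 22 mm diameter with one nose, 16 mm high, underside 72.5 mm above the bench (1.5 mm above the shut lid)
- turnbutton_nose (a point): end of the nose's top face, 50 mm from the pivot; the nose is a bar 12 mm wide with a yellow end
- dish_a: loose closed culture dish with yellow agar, 92 mm diameter, 15 mm high, beyond the mat; leave alone. Origin at the centre of its underside
- dish_b: loose closed culture dish with tan agar, 92 mm diameter, 15 mm high, beyond the mat and to the robot's right; leave alone. Origin at the centre of its underside
- vial: loose small amber jar with black cap, 32 mm diameter, 75 mm high, beyond the mat; leave alone. Origin at the centre of its underside
Not all that is in view belongs to the job. Of the things that look like the case, the larger one is meant.

How it is judged:
On the way, in this order (a step that is already met when the one before it is completed fails the run):
1. the rack stands upright on the blue mat, at rest and let go of (x of rack in the frame of mat between -0.065 and 0.065 m and y of rack in the frame of mat between -0.065 and 0.065 m and height (world z) of rack below 0.009 m and angle between rack's own z axis and vertical below 0.1 rad and contact force between the fingers and rack below 0.1 N and linear speed of rack below 0.03 m/s), for 0.2 s.
2. the rack stands on the case floor between the ribs, let go of, the lid still open (x of rack in the frame of nest between -0.009 and 0.009 m and y of rack in the frame of nest between -0.008 and 0.008 m and z of rack in the frame of nest between -0.005 and 0.005 m and angle between rack's own z axis and vertical below 0.1 rad and angle between the x axis of rack and the x axis of case, either way round below 0.3 rad and contact force between the fingers and rack below 0.1 N and linear speed of rack below 0.03 m/s and value of joint lid above 0.8 rad), for 0.2 s.
3. the lid is fully shut with the turnbutton not yet turned (value of joint lid below 0.06 rad and value of joint turnbutton below 0.8 rad), for 0.2 s.
4. the turnbutton is turned across the shut lid (value of joint lid below 0.06 rad and value of joint turnbutton above 1.3 rad), for 0.2 s.
At the end, for the whole second after the job is handed in: rack upright on the case floor between the ribs (within 9 mm along, 8 mm across, 5 mm in height, tilt under 0.1 rad, long side within 0.3 rad of the case's x), lid under 0.06 rad, turnbutton past 1.3 rad (square is 1.571), all let go and at rest (all of step 4 and x of rack in the frame of nest between -0.009 and 0.009 m and y of rack in the frame of nest between -0.008 and 0.008 m and z of rack in the frame of nest between -0.005 and 0.005 m and angle between rack's own z axis and vertical below 0.1 rad and angle between the x axis of rack and the x axis of case, either way round below 0.3 rad and contact force between the fingers and rack below 0.1 N and linear speed of rack below 0.03 m/s and velocity of joint lid between -0.05 and 0.05 rad/s and velocity of joint turnbutton between -0.05 and 0.05 rad/s); the robot touches nothing.
It fails at once if the rack is tipped over by more than 0.6 rad (angle between rack's own z axis and vertical above 0.6 rad).
It fails at once if the dish with yellow agar is pushed more than 30 mm away or tipped over (distance of dish_a from where it was at the start of the episode above 0.03 m or angle between dish_a's own z axis and vertical above 0.5 rad).
It fails at once if the dish with tan agar is pushed more than 30 mm away or tipped over (distance of dish_b from where it was at the start of the episode above 0.03 m or angle between dish_b's own z axis and vertical above 0.5 rad).
It fails at once if the vial is pushed more than 30 mm away or tipped over (distance of vial from where it was at the start of the episode above 0.03 m or angle between vial's own z axis and vertical above 0.5 rad).
It also fails if it takes over 72 s, if anything falls off the work surface, if the arm or the gripper's body presses on something with over 40 N, if the wrist force passes 120 N, or if a joint passes its speed limit or range.

ROBOT

A 6-joint arm with a two-finger parallel gripper is mounted at the origin on the work surface. World frame = base frame: x ahead of the robot, y to its left, z up, the work surface at z = 0. Lengths are in m, angles in rad, forces in N, time in s.
With the tool pointing down it reaches from about 0.375 to 0.9 m from the base axis. Payload 3.1 kg.
Tool frame: the origin (TCP) lies midway between the tips of the shut fingers; the grasp point (between the pads) lies 19 mm behind it; z points along the fingers, y is the line along which they close (so a half turn about z gives the same grasp; the last joint's range is limited). The gripper opens to 87 mm and grips with 3 to 60 N. Pads are 19 mm wide; open, the fingers measure 117 mm over their backs; the gripper's body (75 mm by 190 mm) begins 51 mm behind the grasp point.
Start: joints at [-1.419, 0.527, 1.433, -0, 1.181, -0.178], TCP at [0.202, -0.591, 0.223] pointing down, gripper open.
Joint ranges: [-3.08, 3.08], [-0.75, 2.2], [0.22, 2.44], [-1.43, 4.57], [0, 2.65], [-2.85, 2.85]. Speed limits (rad/s): [2.79, 2.79, 3.14, 3.14, 3.14, 3.14].

INTERFACE

Orientations are given as a unit quaternion [x, y, z, w].
In Python, from rig import robot gives the robot as it stands. The module is installed in compiled form; this text tells all that it offers.
- The arm moves only by the tool play_rows, never from a script. Its arguments are lists of equal length, an entry for each row: "gripper": the closure, from -1 (fully open) to 1 (shut); "delta_pos": the shift along the tool's x, y, z in cm, a list of three; "turn": the turn, a rotation vector about the tool's x, y, z in rad, a list of three. A call has 1 to 12 rows; each row is the pose to reach, as a shift and turn from the pose commanded when the call began, along the tool's axes at that moment; what a row does not reach only later rows make up. A row lasts 1/8 s, in which the tool goes at most 62.5 mm and 10.7 degrees, less where a joint would pass 70% of its speed; a pose out of reach is approached as far as the arm can. A call with a gripper value outside its range is refused whole. The fingers move at their own pace and stop on an object; "squeeze" is the grip in N (left out, the last holds). Time passes only in rows, so rows that repeat a pose let the fingers close. It gives the time, the measured TCP pose, the force, the opening and the grip force at its end, in the units of the state.
- robot.get_obs(): the state, without advancing time (a new reading comes with each control period).
- robot.camera(name): name is "side" or "top"; returns a dict with "color" (400x640x3 uint8, red, green, blue), "vfov" (degrees; the focal length in pixels is half the picture's height over the tangent of half this angle, whatever the lens; pixels are square), "cx", "cy" (the principal point, pixels), "R" (3x3) and "t" (3): a world point X has camera coordinates R X + t. Camera axes: x right, y down, z forward; pixel columns grow to the right and rows downward; lengths in m; the calibration is good to about 2 mm. A picture is of the moment at which its call begins. There is no depth.
- robot.hand_in(): hands the job in; it is judged then, once.
The state is a dict: "time": time; "q": joint angles; "joint_velocities": joint speeds; "joint_torque": joint torques, N m; "position": TCP position; "tool_rot": TCP orientation; "ft_force": force on the tool from outside, world axes, zero at the start; "moment": the same for the moment, N m; "grip_width": finger opening in m; "grip_force": force on a finger pad.
Only numpy, scipy, OpenCV 4.12 (cv2) and the standard library are available. Lean on these libraries where they do the work, as an engineer would, in place of code of your own. Each camera call takes 0.05 s, during which the arm holds its last target. There are 200 camera calls.

## Working session

There is one attempt and no reset: what is moved stays moved. The work goes in short steps, Python scripts to look and compute and a tool call to move; the robot and the scene stay as the last step left them, time stands still between calls to the robot, and variables do not carry over. Pictures are saved under pics/ and viewed, at most 10 in all, crops included, and the job is handed in when it is done.

Besides the shell and the picture viewer there is one more tool, called after "Request:" as a command line: name --argument value ..., lists and objects as JSON in quotes. play_rows: Moves the arm, as the interface text tells. Its arguments: {"type":"object","properties":{"gripper":{"type":"array","items":{"type":"number"}},"delta_pos":{"type":"array","items":{"type":"array","items":{"type":"number"}}},"turn":{"type":"array","items":{"type":"array","items":{"type":"number"}}},"squeeze":{"type":"number"}},"required":["gripper","delta_pos","turn"]}

```bash
mkdir -p pics; cat > h.py <<'E'
import numpy as np,cv2
from rig import robot
from scipy.spatial.transform import Rotation as Ro
def snap(n,f):
    c=robot.camera(n); cv2.imwrite(f,cv2.cvtColor(c['color'],cv2.COLOR_RGB2BGR)); np.savez(f[:-4]+'.npz',**{k:v for k,v in c.items()}); return c
def load(f): return dict(np.load(f))
def foc(c): return 200/np.tan(np.radians(float(c['vfov']))/2)
def ray(c,p):
    d=np.array([(p[0]-c['cx'])/foc(c),(p[1]-c['cy'])/foc(c),1.]); return -c['R'].T@c['t'], c['R'].T@d
def atz(c,p,z):
    o,d=ray(c,p); return o+d*(z-o[2])/d[2]
def proj(c,X):
    X=np.atleast_2d(X)@c['R'].T+c['t']; return X[:,:2]/X[:,2:]*foc(c)+[float(c['cx']),float(c['cy'])]
def tri(c1,p1,c2,p2):
    o1,d1=ray(c1,p1);o2,d2=ray(c2,p2)
    s=np.linalg.lstsq(np.c_[d1,-d2],o2-o1,rcond=None)[0]
    a=o1+d1*s[0];b=o2+d2*s[1]; return (a+b)/2,np.linalg.norm(a-b)
def st():
    o=robot.get_obs(); print(o['time'],np.round(o['position'],4),np.round(o['tool_rot'],4),np.round(o['q'],3),o['grip_width'],o['grip_force'],np.round(o['ft_force'],2)); return o
E
python3 - <<'E'
from h import *
a=snap('top','pics/t0.png');b=snap('side','pics/s0.png')
for c in(a,b): print(c['vfov'],-c['R'].T@c['t'],c['R'][2],c['cx'],c['cy'])
o=st();print(Ro.from_quat(o['tool_rot']).as_matrix())
E
```

```text
49.208905114517165 [0.37954194 0.03021036 1.12133555] [ 0.18592028  0.01181128 -0.98249384] 308.3186075583743 198.2066707904132
48.36497920348374 [0.51074378 0.76532488 0.80632876] [ 0.06372696 -0.71228256 -0.69899387] 318.60177378161427 196.26091690724851
0.1 [ 0.2023 -0.5907  0.2217] [ 9.864e-01  1.642e-01 -0.000e+00 -9.000e-04] [-1.419  0.528  1.434 -0.     1.181 -0.179] 0.08696503784827454 0.0 [0.32 0.74 0.42]
[[ 9.46096594e-01  3.23884448e-01 -3.14676405e-04]
 [ 3.23884454e-01 -9.46094790e-01  1.87338048e-03]
 [ 3.09045095e-04 -1.87431768e-03 -9.99998196e-01]]
```

View pics/t0.png

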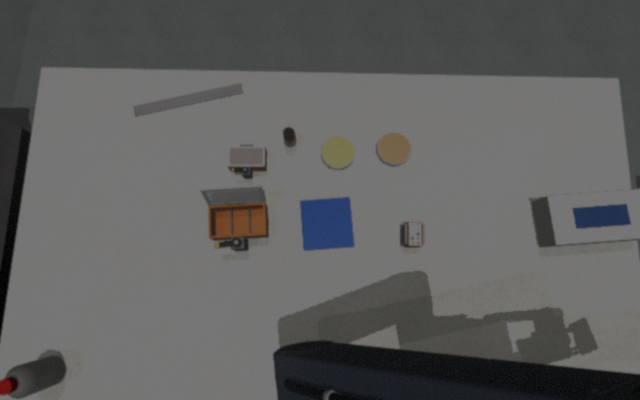

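View pics/s0.png

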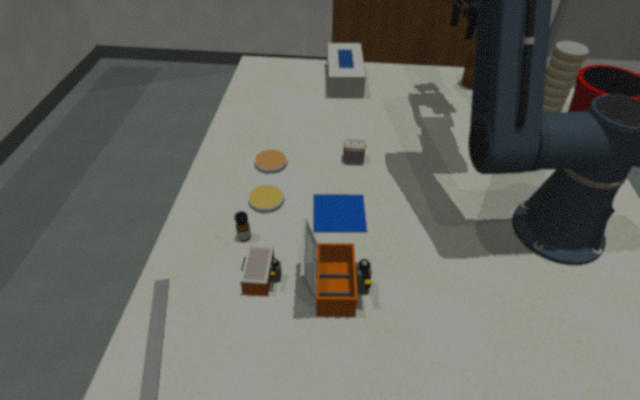

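The top view shows the robot's base at the bottom. The blue mat is at (327,223), the rack in its cradle at (413,234) and the dishes at (339,152) and (394,148), with the vial at (289,136). Two things look like the case: the open one at (238,221) and a smaller shut one at (247,158). The open one is larger, so it is the one meant. I'll confirm both it and the rack in enlarged crops.

```bash
python3 - <<'E'
import cv2,numpy as np
t=cv2.imread('pics/t0.png');s=cv2.imread('pics/s0.png')
def cr(i,x,y,w,h,k): return cv2.resize(i[y:y+h,x:x+w],None,fx=k,fy=k,interpolation=cv2.INTER_CUBIC)
# each 400x300
A=cr(t,195,180,80,75,5)[:300,:400]   # top case: rows180-240
A=cr(t,195,185,80,70,5)
B=cr(t,393,215,40,35,10)
C=cr(s,290,215,100,105,4)[:, :400]
D=cr(s,335,132,40,42,10)
out=np.zeros((350+420-170,800,3),np.uint8)
out=np.zeros((600,800,3),np.uint8)
out[:350,:400]=A[:350]; out[:350,400:]=B[:350]
np.save('x.npy',0)
cv2.imwrite('pics/c1.png',out[:350])
o=np.zeros((420,800,3),np.uint8);o[:,:400]=C[:420];o[:,400:]=D[:420]
cv2.imwrite('pics/c2.png',o)
E
```

```text
(no output)
```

View pics/c1.png

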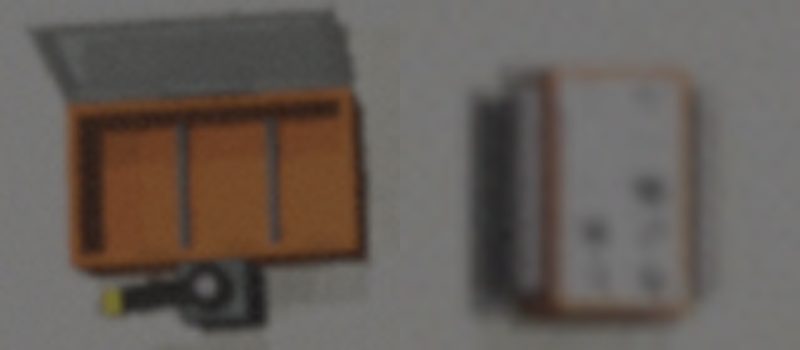

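View pics/c2.png

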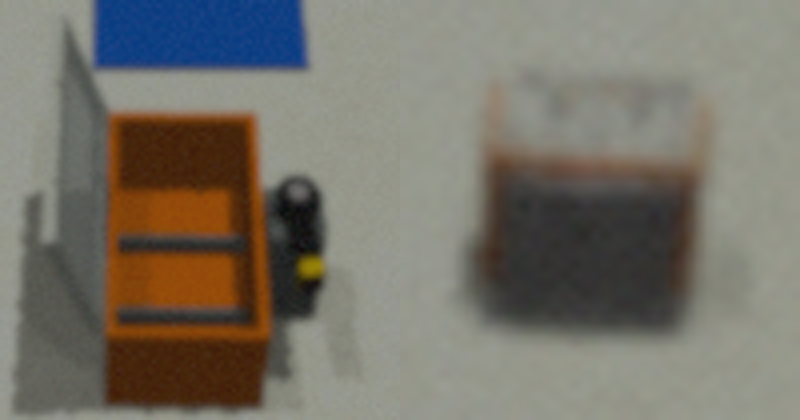

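The left crop shows the larger open case with its two ribs. Its lid leans away from the robot, and the black turnbutton with its yellow nose points to +y, so it's the one meant. The right crop shows the rack's dotted top between the cradle walls, with the ends open towards ±x. Next I fit the poses from both views.

```bash
python3 - <<'E'
from h import *
from scipy.optimize import least_squares
t=load('pics/t0.npz');s=load('pics/s0.npz')
A=lambda u,v:(195+(u+.5)/5-.5,185+(v+.5)/5-.5)
B=lambda u,v:(393+(u-400+.5)/10-.5,215+(v+.5)/10-.5)
C=lambda u,v:(290+(u+.5)/4-.5,215+(v+.5)/4-.5)
D=lambda u,v:(335+(u-400+.5)/10-.5,132+(v+.5)/10-.5)
def fit(hx,hy,top,side,x0):
    K=np.array([[hx,hy],[hx,-hy],[-hx,hy],[-hx,-hy]])
    def f(p,full=False):
        c,q=np.cos(p[3]),np.sin(p[3]); X=np.c_[K@np.array([[c,q],[-q,c]])+p[:2],np.full(4,p[2])]
        return np.r_[(proj(t,X)-top).ravel(),(proj(s,X)-side).ravel()]
    r=least_squares(f,x0);print(np.round(r.x,4));print(np.round(r.fun.reshape(-1,2),1).tolist());return r.x
c=fit(.04,.07,[A(70,103),A(352,92),A(75,268),A(362,260)],[C(105,335),C(108,115),C(270,335),C(256,115)],[.5,.2,.06,0])
r=fit(.03,.017,[B(553,68),B(690,68),B(553,312),B(690,312)],[D(490,165),D(495,80),D(700,165),D(702,85)],[.5,-.2,.05,0])
for z in(.004,): print('mat',[np.round(atz(t,p,z)[:2],3) for p in[(300,200),(350,197),(354,248),(304,250)]])
print('mat side',np.round(atz(s,(340,213),.004),3))
# turnbutton
print('hub',tri(t,A(208,288),s,C(300,190)),'nose',tri(t,A(104,300),s,C(311,266)))
# lid free edge corners
print('lid',tri(t,A(30,28),s,C(45,243)),tri(t,A(335,12),s,C(65,20)))
for n,p in(('dish_a',(339,152)),('dish_b',(394,148)),('vial',(289,136)),('dec',(247,158))):print(n,np.round(atz(t,p,.015),3))
E
```

```text
[0.522  0.2149 0.0597 0.0799]
[[0.4, 0.3], [0.6, -0.6], [-0.2, -0.4], [-0.2, -2.0], [0.3, 0.2], [0.8, -0.6], [0.3, 0.9], [0.8, 0.0]]
[ 0.5008 -0.2201  0.0509  0.0082]
[[-0.4, -0.3], [-0.2, -0.1], [0.3, -0.4], [0.5, -0.1], [-0.2, -0.9], [-0.2, 0.1], [0.7, 0.4], [0.7, 0.8]]
mat [array([0.586, 0.065]), array([ 0.597, -0.065]), array([ 0.465, -0.076]), array([0.457, 0.051])]
mat side [0.525 0.002 0.004]
hub (array([0.4657859 , 0.21080861, 0.08624441]), np.float64(0.0009700029841254416)) nose (array([0.45919052, 0.25888476, 0.08997883]), np.float64(0.0021014124391301727))
lid (array([0.58170538, 0.29109696, 0.13566327]), np.float64(0.005302367843111319)) (array([0.5909079 , 0.15083184, 0.13358659]), np.float64(0.001185942366162983))
dish_a [ 0.714 -0.034  0.015]
dish_b [ 0.729 -0.179  0.015]
vial [0.755 0.099 0.015]
dec [0.693 0.207 0.015]
```

```bash
cat >> h.py <<'E'
def go(x,y,z,yaw,tilt=0):
    o=st(); R0=Ro.from_quat(o['tool_rot']); c,s=np.cos(yaw),np.sin(yaw)
    R1=Ro.from_matrix(np.array([[c,s,0],[s,-c,0],[0,0,-1.]]))*Ro.from_rotvec([0,tilt,0])
    d=R0.inv().apply(np.array([x,y,z])-o['position'])*100; w=(R0.inv()*R1).as_rotvec()
    print('cm',np.round(d,2),'turn',np.round(w,3),'rows',np.linalg.norm(d)/6.25,np.linalg.norm(w)/.187)
E
python3 -c "
from h import *
go(.501,-.220,.12,np.pi/2+.008)"
```

```text
0.1 [ 0.2023 -0.5907  0.2217] [ 9.864e-01  1.642e-01 -0.000e+00 -9.000e-04] [-1.419  0.528  1.434 -0.     1.181 -0.179] 0.08696503784827454 0.0 [0.32 0.74 0.42]
cm [ 40.26 -25.38  10.23] turn [-1.000e-03 -1.000e-03 -1.249e+00] rows 7.7880229209833365 6.678956613085502
```

Request:
play_rows --gripper '[-1,-1,-1,-1,-1,-1,-1,-1,-1,-1,-1,-1]' --delta_pos '[[4,-2.5,0],[8,-5,0],[12,-7.5,0],[16,-10,1],[20,-12.6,3],[24,-15.1,5],[28,-17.6,7],[32,-20.2,8],[36,-22.7,9],[40.26,-25.38,10.23],[40.26,-25.38,10.23],[40.26,-25.38,10.23]]' --turn '[[0,0,-0.12],[0,0,-0.25],[0,0,-0.38],[0,0,-0.5],[0,0,-0.63],[0,0,-0.75],[0,0,-0.88],[0,0,-1.0],[0,0,-1.13],[0,0,-1.249],[0,0,-1.249],[0,0,-1.249]]' --squeeze 20

```text
time: 1.6
position: [0.5009, -0.2208, 0.1201]
tool_rot: [0.704, 0.71, -0.0, -0.0]
ft_force: [-0.3, -0.7, -0.1]
grip_width: 0.0869
grip_force: 0.0
```

```bash
python3 - <<'E'
from h import *
go(.501,-.220,.024,np.pi/2+.008)
b=snap('side','pics/s1.png');a=snap('top','pics/t1.png')
i=cv2.imread('pics/s1.png')[90:190,310:410];j=cv2.imread('pics/t1.png')[180:280,360:460]
cv2.imwrite('pics/c3.png',np.hstack([cv2.resize(k,(400,400),interpolation=cv2.INTER_CUBIC) for k in(i,j)]))
E
```

```text
1.6 [ 0.5009 -0.2208  0.1201] [ 7.042e-01  7.100e-01 -3.000e-04 -2.000e-04] [-6.190e-01  5.690e-01  1.721e+00 -1.000e-03  8.520e-01 -6.270e-01] 0.086891231133063 0.0 [-0.33 -0.71 -0.05]
cm [0.08 0.01 9.61] turn [-0.001  0.     0.   ] rows 1.5371444780036867 0.003578299427189459
```

View pics/c3.png

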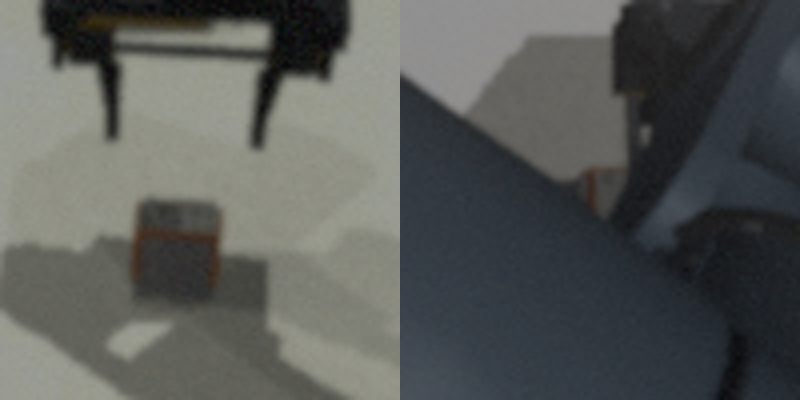

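The gripper straddles the rack: fingertips at about (112,135) and (258,145) in the crop, rack at (133–220, 200–295). I go down and grip it by the ends.

Request:
play_rows --gripper '[-1,-1,-1,-1,1,1,1,1,1,1]' --delta_pos '[[0.08,0,4],[0.08,0,7],[0.08,0,9.6],[0.08,0,9.6],[0.08,0,9.6],[0.08,0,9.6],[0.08,0,9.6],[0.08,0,9.6],[0.08,0,9.6],[0.08,0,9.6]]' --turn '[[0,0,0],[0,0,0],[0,0,0],[0,0,0],[0,0,0],[0,0,0],[0,0,0],[0,0,0],[0,0,0],[0,0,0]]' --squeeze 20

```text
time: 2.95
position: [0.5014, -0.2202, 0.025]
tool_rot: [0.704, 0.71, 0.0, 0.001]
ft_force: [-0.8, 0.1, 5.6]
grip_width: 0.0596
grip_force: 20.0
```

```bash
python3 -c "
from h import *
go(.520,-.005,.100,np.pi/2+.08);go(.520,-.005,.020,np.pi/2+.08)"
```

```text
2.95 [ 0.5014 -0.2202  0.025 ] [7.042e-01 7.100e-01 0.000e+00 5.000e-04] [-0.618  0.73   1.768 -0.     0.643 -0.626] 0.059622370720973754 19.968690583482385 [-0.81  0.07  5.65]
cm [21.5   2.04 -7.51] turn [ 0.001  0.001 -0.072] rows 3.6579591346713203 0.3838213106674016
2.95 [ 0.5014 -0.2202  0.025 ] [7.042e-01 7.100e-01 0.000e+00 5.000e-04] [-0.618  0.73   1.768 -0.     0.643 -0.626] 0.059622370720973754 19.968690583482385 [-0.81  0.07  5.65]
cm [21.5   2.04  0.49] turn [ 0.001  0.001 -0.072] rows 3.4567073677478954 0.3838213106674016
```

Request:
play_rows --gripper '[1,1,1,1,1,1,1,1,1,1,1,1]' --delta_pos '[[0,0,-2],[0,0,-5],[0,0,-7.5],[5,0.5,-7.5],[10,1,-7.5],[15,1.5,-7.5],[19.5,2.0,-7.5],[21.5,2.0,-7.5],[21.5,2.0,-5],[21.5,2.0,-2],[21.5,2.0,-0.7],[21.5,2.0,-0.7]]' --turn '[[0,0,0],[0,0,0],[0,0,0],[0,0,-0.03],[0,0,-0.06],[0,0,-0.072],[0,0,-0.072],[0,0,-0.072],[0,0,-0.072],[0,0,-0.072],[0,0,-0.072],[0,0,-0.072]]' --squeeze 20

```text
time: 4.45
position: [0.5187, -0.0047, 0.0304]
tool_rot: [0.678, 0.735, -0.001, -0.001]
ft_force: [-0.1, -0.5, -1.6]
grip_width: 0.0601
grip_force: 20.0
```

```bash
python3 - <<'E'
from h import *
go(.520,-.005,.021,np.pi/2+.08)
b=snap('side','pics/s2.png')
i=cv2.imread('pics/s2.png')[120:260,270:430]
cv2.imwrite('pics/c4.png',cv2.resize(i,(640,560),interpolation=cv2.INTER_CUBIC))
E
```

```text
4.45 [ 0.5187 -0.0047  0.0304] [ 6.783e-01  7.348e-01 -6.000e-04 -1.000e-03] [-0.225  0.702  1.838  0.     0.605 -0.305] 0.060052701124978417 19.965375289320946 [-0.08 -0.55 -1.55]
cm [-0.04  0.13  0.94] turn [-0.002 -0.001 -0.   ] rows 0.1523856966118359 0.012399733763921911
```

View pics/c4.png

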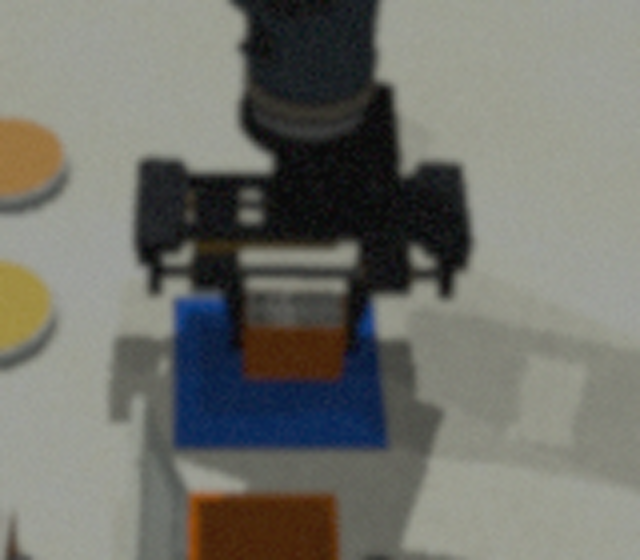

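The rack hangs upright about 9 mm above the mat, at crop pixels (245–345, 290–380). I lower it, release and rise.

Request:
play_rows --gripper '[1,1,1,-1,-1,-1,-1,-1,-1,-1,-1]' --delta_pos '[[0,0,0.5],[0,0,0.95],[0,0,0.95],[0,0,0.95],[0,0,0.95],[0,0,0.95],[0,0,0.95],[0,0,-2],[0,0,-6],[0,0,-9],[0,0,-9]]' --turn '[[0,0,0],[0,0,0],[0,0,0],[0,0,0],[0,0,0],[0,0,0],[0,0,0],[0,0,0],[0,0,0],[0,0,0],[0,0,0]]'

```text
time: 5.88
position: [0.5211, -0.0052, 0.1235]
tool_rot: [0.678, 0.735, 0.001, 0.002]
ft_force: [0.1, 0.3, 0.4]
grip_width: 0.0868
grip_force: 0.0
```

```bash
python3 - <<'E'
from h import *
go(.513,-.005,.12,.08)
E
```

```text
5.875 [ 0.5211 -0.0052  0.1235] [0.6782 0.7348 0.0014 0.0024] [-0.225  0.535  1.789  0.     0.812 -0.305] 0.08681601653278126 0.0 [0.14 0.35 0.36]
cm [ 0.08 -0.81  0.34] turn [ 0.006 -0.003  1.571] rows 0.14101989519390531 8.400515177376548
```

Request:
play_rows --gripper '[-1,-1,-1,-1,-1,-1,-1,-1,-1,-1,-1]' --delta_pos '[[0,-0.2,0],[0,-0.4,0],[0,-0.8,0],[0.08,-0.8,0.3],[0.08,-0.8,0.3],[0.08,-0.8,0.3],[0.08,-0.8,0.3],[0.08,-0.8,0.3],[0.08,-0.8,0.3],[0.08,-0.8,0.3],[0.08,-0.8,0.3]]' --turn '[[0,0,0.18],[0,0,0.36],[0,0,0.54],[0,0,0.72],[0,0,0.9],[0,0,1.08],[0,0,1.26],[0,0,1.44],[0.006,-0.003,1.571],[0.006,-0.003,1.571],[0.006,-0.003,1.571]]'

```text
time: 7.25
position: [0.5108, -0.0045, 0.1175]
tool_rot: [0.999, 0.041, -0.004, -0.001]
ft_force: [0.4, -0.3, -0.4]
grip_width: 0.0872
grip_force: 0.0
```

```bash
python3 - <<'E'
from h import *
go(.513,-.005,.021,.08)
b=snap('side','pics/s3.png')
i=cv2.imread('pics/s3.png')[120:260,270:430]
cv2.imwrite('pics/c5.png',cv2.resize(i,(640,560),interpolation=cv2.INTER_CUBIC))
c,s=np.cos(.08),np.sin(.08)
print([np.round((proj(b,[.5195+c*x-s*y,-.0045+s*x+c*y,.049])[0]-[270,120])*4) for x,y in((.03,.017),(-.03,.017),(.03,-.017),(-.03,-.017))])
E
```

```text
7.25 [ 0.5108 -0.0045  0.1175] [ 0.9992  0.0408 -0.0036 -0.0011] [-0.228  0.539  1.809  0.     0.801  1.261] 0.0871894832140705 0.0 [ 0.43 -0.34 -0.38]
cm [0.28 0.09 9.65] turn [-0.002  0.007  0.002] rows 1.5451183896253935 0.04135927453302037
[array([244., 334.]), array([344., 335.]), array([244., 294.]), array([342., 296.])]
```

View pics/c5.png

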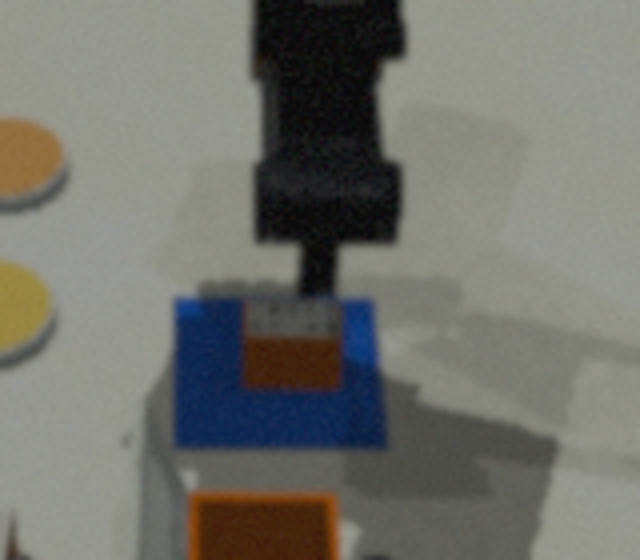

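The rack stands upright on the mat and matches the prediction within about one pixel. I descend and grip it by its long sides.

Request:
play_rows --gripper '[-1,-1,-1,-1,1,1,1,1,1,1,1]' --delta_pos '[[0.28,0.09,3],[0.28,0.09,6],[0.28,0.09,9.4],[0.28,0.09,9.4],[0.28,0.09,9.4],[0.28,0.09,9.4],[0.28,0.09,9.4],[0.28,0.09,9.4],[0.28,0.09,9.4],[0.28,0.09,9.4],[0.28,0.09,9.4]]' --turn '[[0,0.007,0],[0,0.007,0],[0,0.007,0],[0,0.007,0],[0,0.007,0],[0,0.007,0],[0,0.007,0],[0,0.007,0],[0,0.007,0],[0,0.007,0],[0,0.007,0]]' --squeeze 25

```text
time: 8.68
position: [0.5136, -0.0052, 0.0243]
tool_rot: [0.999, 0.04, 0.001, -0.001]
ft_force: [-0.6, -0.7, 1.5]
grip_width: 0.034
grip_force: 25.0
```

```bash
python3 - <<'E'
from h import *
go(.513,-.005,.16,.08)
go(.516,.2145,.16,.08)
go(.516,.2145,.025,.08)
E
```

```text
8.675 [ 0.5136 -0.0052  0.0243] [ 9.992e-01  3.980e-02  5.000e-04 -1.000e-03] [-0.229  0.71   1.855  0.004  0.577  1.258] 0.03403455327299122 24.998843902722 [-0.56 -0.68  1.45]
cm [ -0.05  -0.05 -13.57] turn [-0.002 -0.001 -0.   ] rows 2.171548025157427 0.012411958197933172
8.675 [ 0.5136 -0.0052  0.0243] [ 9.992e-01  3.980e-02  5.000e-04 -1.000e-03] [-0.229  0.71   1.855  0.004  0.577  1.258] 0.03403455327299122 24.998843902722 [-0.56 -0.68  1.45]
cm [  2.   -21.9  -13.53] turn [-0.002 -0.001 -0.   ] rows 4.1315059900892575 0.012411958197933172
8.675 [ 0.5136 -0.0052  0.0243] [ 9.992e-01  3.980e-02  5.000e-04 -1.000e-03] [-0.229  0.71   1.855  0.004  0.577  1.258] 0.03403455327299122 24.998843902722 [-0.56 -0.68  1.45]
cm [  1.98 -21.88  -0.03] turn [-0.002 -0.001 -0.   ] rows 3.514820359136721 0.012411958197933172
```

Request:
play_rows --gripper '[1,1,1,1,1,1,1,1,1,1]' --delta_pos '[[0,0,-3],[0,0,-8],[0,0,-13],[0.5,-5,-13],[1,-10,-13],[1.5,-15,-13],[2,-19,-13],[2,-21.9,-13],[2,-21.9,-13],[2,-21.9,-13]]' --turn '[[0,0,0],[0,0,0],[0,0,0],[0,0,0],[0,0,0],[0,0,0],[0,0,0],[0,0,0],[0,0,0],[0,0,0]]'

```text
time: 9.93
position: [0.5156, 0.2139, 0.1543]
tool_rot: [0.999, 0.04, 0.0, -0.001]
ft_force: [0.6, 0.2, -1.4]
grip_width: 0.0338
grip_force: 25.0
```

```bash
python3 - <<'E'
from h import *
t=load('pics/t0.npz');s=load('pics/s0.npz')
A=lambda u,v:(195+(u+.5)/5-.5,185+(v+.5)/5-.5)
C=lambda u,v:(290+(u+.5)/4-.5,215+(v+.5)/4-.5)
print('rib+',atz(t,A(183,185),.017),atz(s,C(185,318),.017));print('rib-',atz(t,A(271.5,180),.017),atz(s,C(184,243),.017))
# case axis from rib midline directions
for a,b in((A(182,130),A(184.5,240)),(A(271,125),A(274,238))): d=atz(t,a,.017)-atz(t,b,.017);print('yaw',np.arctan2(d[1],d[0]))
d=atz(t,A(70,103),.065)-atz(t,A(352,92),.065);print('yawY',np.arctan2(-d[0],d[1]))
d=atz(s,C(105,335),.065)-atz(s,C(108,115),.065);print('yawYs',np.arctan2(-d[0],d[1]))
d=atz(s,C(270,335),.065)-atz(s,C(256,115),.065);print('yawYs',np.arctan2(-d[0],d[1]))
go(.516,.2145,.025,.08)
b=snap('side','pics/s4.png');a=snap('top','pics/t4.png')
i=cv2.imread('pics/s4.png')[170:320,270:420];j=cv2.imread('pics/t4.png')[160:260,180:280]
cv2.imwrite('pics/c6.png',np.hstack([cv2.resize(i,(400,400),interpolation=cv2.INTER_CUBIC),cv2.resize(j,(400,400),interpolation=cv2.INTER_CUBIC)]))
E
```

```text
rib+ [0.52316099 0.23865496 0.017     ] [0.51947501 0.24592748 0.017     ]
rib- [0.52681284 0.19359723 0.017     ] [0.52319427 0.19906299 0.017     ]
yaw 0.08037509960252763
yaw 0.07654238223894784
yawY 0.06325476356208906
yawYs 0.08812854790342901
yawYs 0.08857582486524239
9.925 [0.5156 0.2139 0.1543] [ 9.992e-01  4.000e-02  0.000e+00 -6.000e-04] [0.192 0.529 1.669 0.002 0.944 1.682] 0.03379187267923233 24.998423208016902 [ 0.59  0.16 -1.36]
cm [ 0.05 -0.04 12.93] turn [-0.001 -0.     0.   ] rows 2.06833433571941 0.006718598370356571
```

View pics/c6.png

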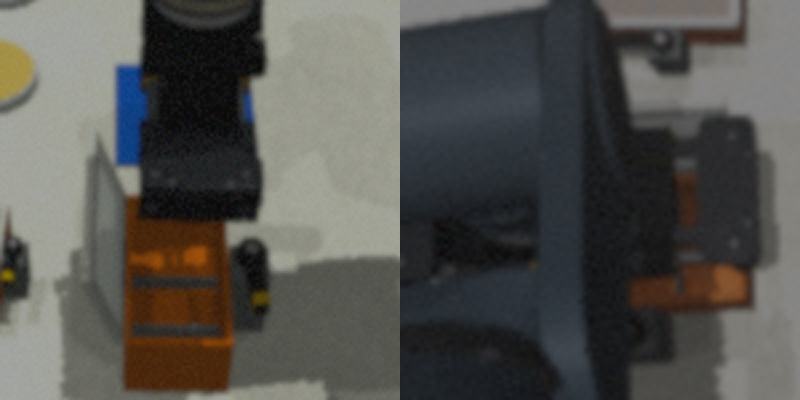

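The rack is held above the case with the lid clear of the gripper; the ribs show at (135–220, 283) and (135–220, 330) in the left crop. I refine the case's y from rib and rim edge profiles.

```bash
python3 - <<'E'
from h import *
t=load('pics/t0.npz');s=load('pics/s0.npz')
g=lambda c:c['color'].astype(float)
# side: average cols 328..346, rows 245..300 R channel
S=g(s)[:,326:347].mean(1); T=g(t)[211:230].mean(0)
for r in range(238,312): print(r,S[r].astype(int),end=' ')
print()
for c in range(205,272): print(c,T[c].astype(int),end=' ')
print()
yaw=.08;c0=np.array([.522,.215])
def P(c,x,y,z):
    q=c0+[np.cos(yaw)*x-np.sin(yaw)*y,np.sin(yaw)*x+np.cos(yaw)*y]; return np.round(proj(c,[*q,z])[0],1)
for y,z in((-.065,.065),(-.07,.065),(-.025,.017),(-.021,.005),(.021,.017),(.025,.005),(.065,.065),(.07,.065),(.07,0)): print('side',y,z,P(s,.0,y,z))
for y,z in((.07,.065),(.065,.065),(.065,.005),(.025,.017),(.021,.017),(.021,.005),(-.021,.017),(-.025,.017),(-.025,.005),(-.065,.065),(-.07,.065),(-.07,0)): print('top',y,z,P(t,0,y,z))
E
```

```text
238 [150 152 142] 239 [150 152 142] 240 [150 151 141] 241 [149 148 136] 242 [149 135 120] 243 [144 109  83] 244 [127  76  38] 245 [99 53 11] 246 [77 40 12] 247 [69 35 11] 248 [69 36 11] 249 [69 36 11] 250 [69 36 11] 251 [69 35 11] 252 [69 35 10] 253 [69 34 10] 254 [69 36 10] 255 [69 36 11] 256 [69 36 12] 257 [69 35 11] 258 [69 35 10] 259 [70 37 12] 260 [71 36 10] 261 [81 41 11] 262 [106  54  10] 263 [131  66  10] 264 [142  71  10] 265 [145  73  10] 266 [145  73  10] 267 [146  73  10] 268 [146  74  10] 269 [146  73  10] 270 [147  73  10] 271 [145  74  10] 272 [138  74  14] 273 [119  73  44] 274 [87 68 57] 275 [57 56 52] 276 [46 44 39] 277 [65 44 32] 278 [102  55  19] 279 [133  68  10] 280 [145  73  10] 281 [146  73  10] 282 [146  74  10] 283 [147  74  10] 284 [146  73  10] 285 [147  74  10] 286 [147  74  10] 287 [148  74  10] 288 [147  74  10] 289 [146  74  10] 290 [141  74  13] 291 [125  75  44] 292 [92 70 60] 293 [62 60 56] 294 [48 47 45] 295 [64 44 33] 296 [102  56  22] 297 [131  68  10] 298 [130  65  10] 299 [106  54  10] 300 [81 41 10] 301 [71 36 10] 302 [68 35 10] 303 [69 35 11]
[... 1215 characters left out ...]
[89 85 79] 269 [110 108 103] 270 [114 113 108] 271 [114 113 108] 
side -0.065 0.065 [336.1 243.3]
side -0.07 0.065 [336.  241.6]
side -0.025 0.017 [335.5 271.9]
side -0.021 0.005 [335.4 276.7]
side 0.021 0.017 [335.8 290. ]
side 0.025 0.005 [335.6 294.9]
side 0.065 0.065 [336.9 295.2]
side 0.07 0.065 [336.9 297.4]
side 0.07 0 [335.8 315.2]
top 0.07 0.065 [208.6 221.3]
top 0.065 0.065 [210.7 221.2]
top 0.065 0.005 [216.  224.3]
top 0.025 0.017 [230.6 222.8]
top 0.021 0.017 [232.2 222.7]
top 0.021 0.005 [233.  223.3]
top -0.021 0.017 [248.7 221.8]
top -0.025 0.017 [250.2 221.7]
top -0.025 0.005 [250.9 222.3]
top -0.065 0.065 [263.9 218.2]
top -0.07 0.065 [265.9 218.1]
top -0.07 0 [268.5 221.6]
```

Both views put the case centre at about y = 0.217, x = 0.522. I lower to just above the ribs and check.

```bash
python3 -c "
from h import *
go(.5163,.2165,.040,.08)"
```

```text
10.025 [0.5159 0.2133 0.1545] [ 9.992e-01  3.920e-02  2.000e-04 -8.000e-04] [0.191 0.528 1.669 0.002 0.944 1.682] 0.033670019312532606 24.998382688499987 [-0.24 -0.85 -1.3 ]
cm [ 0.06 -0.3  11.45] turn [-0.001 -0.001 -0.001] rows 1.832041980105379 0.011623978421640913
```

Request:
play_rows --gripper '[1,1,1,1,1,1,1]' --delta_pos '[[0.1,-0.25,2],[0.1,-0.25,5],[0.1,-0.25,8],[0.1,-0.25,10],[0.1,-0.25,11.4],[0.1,-0.25,11.4],[0.1,-0.25,11.4]]' --turn '[[0,0,0],[0,0,0],[0,0,0],[0,0,0],[0,0,0],[0,0,0],[0,0,0]]'

```text
time: 10.9
position: [0.5177, 0.2171, 0.0413]
tool_rot: [0.999, 0.04, 0.001, -0.001]
ft_force: [0.4, -0.1, -1.4]
grip_width: 0.0339
grip_force: 25.0
```

```bash
python3 - <<'E'
from h import *
go(.5163,.2165,.0255,.08)
E
```

```text
10.9 [0.5177 0.2171 0.0413] [ 0.9992  0.0397  0.0013 -0.0011] [0.197 0.711 1.729 0.003 0.698 1.686] 0.033895413840134864 24.99854211229831 [ 0.41 -0.09 -1.36]
cm [-0.15  0.05  1.58] turn [-0.002 -0.003 -0.001] rows 0.25441181386931006 0.018514590187056333
```

Request:
play_rows --gripper '[1,1,1,1]' --delta_pos '[[-0.1,0,0.6],[-0.1,0,1.2],[-0.1,0,1.5],[-0.1,0,1.5]]' --turn '[[0,0,0],[0,0,0],[0,0,0],[0,0,0]]'

```text
time: 11.4
position: [0.5159, 0.2172, 0.0255]
tool_rot: [0.999, 0.04, 0.001, -0.001]
ft_force: [-0.6, -0.2, -1.2]
grip_width: 0.0339
grip_force: 25.0
```

No contact force, and the rack is within about a millimetre of the floor. I release and rise.

Request:
play_rows --gripper '[-0.3,-0.3,-0.3,-0.3,-0.3,-0.3,-0.3,-0.3,-0.3,-0.3]' --delta_pos '[[0,0,0],[0,0,0],[0,0,0],[0,0,0],[0,0,-2],[0,0,-6],[0,0,-11],[0,0,-16],[0,0,-19],[0,0,-19]]' --turn '[[0,0,0],[0,0,0],[0,0,0],[0,0,0],[0,0,0],[0,0,0],[0,0,0],[0,0,0],[0,0,0],[0,0,0]]'

```text
time: 12.65
position: [0.5174, 0.2172, 0.2184]
tool_rot: [0.999, 0.04, 0.004, -0.002]
ft_force: [-0.1, -0.4, 0.5]
grip_width: 0.0565
grip_force: 0.0
```

```bash
python3 - <<'E'
from h import *
go(.5163,.2165,.215,.08)
b=snap('side','pics/s5.png')
i=cv2.imread('pics/s5.png')[180:330,270:420]
cv2.imwrite('pics/c7.png',cv2.resize(i,(600,600),interpolation=cv2.INTER_CUBIC))
E
```

```text
12.65 [0.5174 0.2172 0.2184] [ 0.9992  0.0399  0.0038 -0.0015] [0.197 0.443 1.605 0.002 1.085 1.687] 0.0565271090787924 0.0 [-0.13 -0.41  0.49]
cm [-0.12  0.06  0.34] turn [-0.003 -0.008 -0.   ] rows 0.058579117387313875 0.0441074917131802
```

View pics/c7.png

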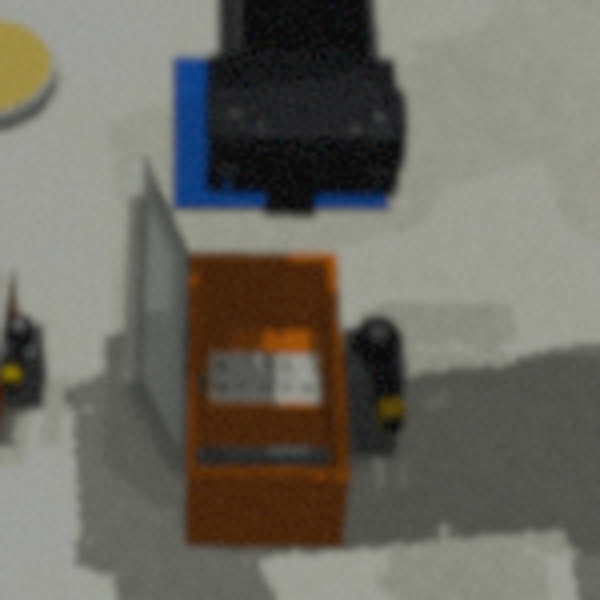

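The rack stands upright between the ribs: its white dotted top is at crop pixels (207–323, 350–404), and the lid is still open. I shut the fingers and go behind the lid.

Request:
play_rows --gripper '[1,1,1,1,1,1,1,1,1]' --delta_pos '[[3,0,0],[7,0,0],[10.4,0,0],[10.4,0,0],[10.4,0,3],[10.4,0,6],[10.4,0,9],[10.4,0,10.3],[10.4,0,10.3]]' --turn '[[0,-0.008,0],[0,-0.008,0],[0,-0.008,0],[0,-0.008,0],[0,-0.008,0],[0,-0.008,0],[0,-0.008,0],[0,-0.008,0],[0,-0.008,0]]' --squeeze 20

```text
time: 13.82
position: [0.6179, 0.2251, 0.1112]
tool_rot: [0.999, 0.04, -0.005, -0.001]
ft_force: [-0.2, 0.3, -0.1]
grip_width: 0.0005
grip_force: 0.0
```

```bash
python3 - <<'E'
from h import *
o=st();p=o['position'];c,s=np.cos(.08),np.sin(.08)
X=c*(p[0]-.522)+s*(p[1]-.217);Y=-s*(p[0]-.522)+c*(p[1]-.217);print('case',X,Y,p[2])
for th in(1.7,1.57,1.4,1.2,1.0,.8,.6,.4,.3,.2,.1,.0):
    r=.06;x=.04-r*np.cos(th)+.006*np.sin(th)+.0095;z=.065+r*np.sin(th)+.006*np.cos(th)
    print(th,np.round([100*(x-X),100*(p[2]-z)],2))
# rack check
b=load('pics/s5.npz')
print([np.round((proj(b,[.522+c*x-s*y,.217+s*x+c*y,.05])[0]-[270,180])*4) for x,y in((.03,.017),(-.03,.017),(.03,-.017),(-.03,-.017))])
E
```

```text
13.825 [0.6179 0.2251 0.1112] [ 9.992e-01  3.990e-02 -5.400e-03 -6.000e-04] [0.179 0.705 1.429 0.003 1.019 1.668] 0.0004790083745385145 0.0 [-0.21  0.26 -0.11]
case 0.09619066859992494 0.00040286268900826486 0.11119049800180908
1.7 [-3.3  -1.25]
1.57 [-4.07 -1.38]
1.4 [-5.1 -1.4]
1.2 [-6.28 -1.19]
1.0 [-7.41 -0.75]
0.8 [-8.42 -0.1 ]
0.6 [-9.28  0.74]
0.4 [-9.96  1.73]
0.3 [-10.22   2.27]
0.2 [-10.43   2.84]
0.1 [-10.58   3.42]
0.0 [-10.67   4.02]
[array([206., 399.]), array([324., 401.]), array([207., 345.]), array([322., 347.])]
```

Request:
play_rows --gripper '[1,1,1,1,1,1,1,1,1,1,1,1]' --delta_pos '[[-1.6,0,-0.6],[-3.3,0,-1.25],[-4.1,0,-1.4],[-5.1,0,-1.4],[-6.3,0,-1.2],[-7.4,0,-0.75],[-8.4,0,-0.1],[-9.3,0,0.7],[-9.9,0,1.7],[-10.3,0,2.5],[-10.5,0,3.2],[-10.5,0,3.2]]' --turn '[[0,0.01,0],[0,0.01,0],[0,0.01,0],[0,0.01,0],[0,0.01,0],[0,0.01,0],[0,0.01,0],[0,0.01,0],[0,0.01,0],[0,0.01,0],[0,0.01,0],[0,0.01,0]]'

```text
time: 15.32
position: [0.5142, 0.2169, 0.0807]
tool_rot: [0.999, 0.04, 0.001, -0.001]
ft_force: [0.1, 0.1, 0.6]
grip_width: 0.0003
grip_force: 0.0
```

```bash
python3 - <<'E'
from h import *
o=st();p=o['position'];c,s=np.cos(.08),np.sin(.08)
print('case',c*(p[0]-.522)+s*(p[1]-.217),-s*(p[0]-.522)+c*(p[1]-.217))
E
```

```text
15.325 [0.5142 0.2169 0.0807] [ 9.992e-01  3.980e-02  9.000e-04 -9.000e-04] [0.198 0.642 1.72  0.002 0.777 1.688] 0.0003005248355471747 0.0 [0.1  0.12 0.59]
case -0.007774444808349523 0.0005068586418810689
```

Request:
play_rows --gripper '[1,1,1,1]' --delta_pos '[[-0.2,0,0.5],[-0.3,0,0.9],[-0.3,0,1.0],[-0.3,0,1.0]]' --turn '[[0,0,0],[0,0,0],[0,0,0],[0,0,0]]'

```text
time: 15.82
position: [0.5116, 0.2167, 0.0715]
tool_rot: [0.999, 0.04, 0.001, -0.001]
ft_force: [-0.8, -0.7, -0.3]
grip_width: 0.0001
grip_force: 0.0
```

Request:
play_rows --gripper '[1,1,1]' --delta_pos '[[0,0,0.15],[0,0,0.25],[0,0,0.25]]' --turn '[[0,0,0],[0,0,0],[0,0,0]]'

```text
time: 16.2
position: [0.5116, 0.2167, 0.0712]
tool_rot: [0.999, 0.04, 0.002, -0.001]
ft_force: [-4.0, -1.8, 15.1]
grip_width: 0.0004
grip_force: 7.7
```

The lid is shut: the finger stands on it at z = 0.071 with 15 N. Now I work out the path for the turnbutton.

```bash
python3 - <<'E'
from h import *
o=st();p=o['position'];c,s=np.cos(.08),np.sin(.08)
X=c*(p[0]-.522)+s*(p[1]-.217);Y=-s*(p[0]-.522)+c*(p[1]-.217);print('case',X,Y)
a,b,r=.0095,.015,.038
def F(f,e=0):
    u=np.array([np.sin(f),np.cos(f)]);t=np.array([np.cos(f),-np.sin(f)])
    return np.array([-.056,0])+r*u-(.006+e+a*abs(t[0])+b*abs(t[1]))*t
for f,e in((-.06,.012),(0,0),(.2,0),(.4,0),(.6,0),(.8,0),(1,0),(1.2,0),(1.4,0),(1.57,0),(1.57,-.002)):
    q=F(f,e);print(f,e,'dx,dy cm',np.round([100*(q[0]-X),-100*(q[1]-Y)],2))
print('dz to .077',100*(p[2]-.077))
E
```

```text
16.2 [0.5116 0.2167 0.0712] [ 0.9992  0.0401  0.0019 -0.001 ] [0.199 0.655 1.733 0.002 0.749 1.688] 0.00036640314346185325 7.743940082145855 [-4.02 -1.78 15.06]
case -0.010381912232011799 0.0005762795208629397
-0.06 0.012 dx,dy cm [-7.62 -3.57]
0 0 dx,dy cm [-6.11 -3.74]
0.2 0 dx,dy cm [-5.6  -4.03]
0.4 0 dx,dy cm [-4.98 -4.24]
0.6 0 dx,dy cm [-4.26 -4.34]
0.8 0 dx,dy cm [-3.46 -4.27]
1 0 dx,dy cm [-2.65 -3.99]
1.2 0 dx,dy cm [-1.87 -3.5 ]
1.4 0 dx,dy cm [-1.2 -2.8]
1.57 0 dx,dy cm [-0.76 -2.05]
1.57 -0.002 dx,dy cm [-0.76 -1.85]
dz to .077 -0.5791418170069909
```

Request:
play_rows --gripper '[1,1,1,1,1,1,1,1]' --delta_pos '[[0,0,-2],[0,0,-5],[-4,-3.6,-5],[-7.7,-3.6,-5],[-7.7,-3.6,-5],[-7.7,-3.6,-2.5],[-7.7,-3.6,-0.8],[-7.7,-3.6,-0.8]]' --turn '[[0,0,0],[0,0,0],[0,0,0],[0,0,0],[0,0,0],[0,0,0],[0,0,0],[0,0,0]]'

```text
time: 17.2
position: [0.4324, 0.2462, 0.0759]
tool_rot: [0.999, 0.04, 0.001, -0.001]
ft_force: [0.8, 0.5, 0.1]
grip_width: 0.0004
grip_force: 0.0
```

```bash
python3 - <<'E'
from h import *
o=st();p=o['position'];c,s=np.cos(.08),np.sin(.08)
X=c*(p[0]-.522)+s*(p[1]-.217);Y=-s*(p[0]-.522)+c*(p[1]-.217);print('case',X,Y)
print('offset from planned start cm', 100*(X+.0866), 100*(Y-.0363))
E
```

```text
17.2 [0.4324 0.2462 0.0759] [ 9.992e-01  3.960e-02  8.000e-04 -8.000e-04] [0.292 0.599 1.875 0.002 0.665 1.782] 0.0004440781283965115 0.0 [0.75 0.52 0.1 ]
case -0.08700525399890334 0.036278593486650086
offset from planned start cm -0.040525399890334324 -0.002140651334991278
```

Next is the sweep, from start (-7.66, -3.57), with the deltas taken relative to that point.

Request:
play_rows --gripper '[1,1,1,1,1,1,1,1,1,1,1,1]' --delta_pos '[[0.8,-0.1,0],[1.55,-0.2,0],[2.05,-0.45,0],[2.7,-0.65,0],[3.4,-0.75,0],[4.2,-0.7,0],[5.0,-0.4,0],[5.8,0.05,0],[6.45,0.75,0],[6.9,1.5,0],[6.9,1.7,0],[6.9,1.7,0]]' --turn '[[0,0,0],[0,0,0],[0,0,0],[0,0,0],[0,0,0],[0,0,0],[0,0,0],[0,0,0],[0,0,0],[0,0,0],[0,0,0],[0,0,0]]'

```text
time: 18.7
position: [0.5025, 0.2347, 0.0771]
tool_rot: [0.999, 0.04, 0.002, -0.001]
ft_force: [-0.6, -0.4, 0.7]
grip_width: 0.0004
grip_force: 0.0
```

```bash
python3 - <<'E'
from h import *
o=st();p=o['position'];c,s=np.cos(.08),np.sin(.08)
print('case',c*(p[0]-.522)+s*(p[1]-.217),-s*(p[0]-.522)+c*(p[1]-.217))
E
```

```text
18.7 [0.5025 0.2347 0.0771] [ 0.9992  0.0397  0.0018 -0.001 ] [0.235 0.644 1.733 0.002 0.761 1.725] 0.0003513150518166718 0.0 [-0.64 -0.37  0.7 ]
case -0.018069611049111152 0.01917803341465473
```

Request:
play_rows --gripper '[1,1,1,1]' --delta_pos '[[0,0.2,0],[0,0.4,0],[0,0.5,0],[0,0.5,0]]' --turn '[[0,0,0],[0,0,0],[0,0,0],[0,0,0]]'

```text
time: 19.2
position: [0.5028, 0.2302, 0.0771]
tool_rot: [0.999, 0.04, 0.002, -0.001]
ft_force: [1.5, 2.0, 0.3]
grip_width: -0.0001
grip_force: 0.8
```

Request:
play_rows --gripper '[1,1,1,1]' --delta_pos '[[0,0.15,0],[0,0.3,0],[0,0.3,0],[0,0.3,0]]' --turn '[[0,0,0],[0,0,0],[0,0,0],[0,0,0]]'

```text
time: 19.7
position: [0.5029, 0.2298, 0.0772]
tool_rot: [0.999, 0.039, 0.002, -0.003]
ft_force: [-0.8, 11.8, -0.1]
grip_width: 0.0004
grip_force: 5.4
```

The force rose to 12 N with no more travel, so the button is at its stop. I back off, rise, move away and check.

Request:
play_rows --gripper '[1,1,1,1,1,1,1,1,1,1]' --delta_pos '[[0,-0.8,0],[0,-1.2,0],[0,-1.2,-3],[0,-1.2,-8],[0,-1.2,-13],[0,4,-15],[0,10,-15],[0,16,-15],[0,20,-15],[0,20,-15]]' --turn '[[0,0,0],[0,0,0],[0,0,0],[0,0,0],[0,0,0],[0,0,0],[0,0,0],[0,0,0],[0,0,0],[0,0,0]]'

```text
time: 20.95
position: [0.5184, 0.0244, 0.2265]
tool_rot: [0.999, 0.037, 0.001, -0.001]
ft_force: [-0.1, 0.4, 0.5]
grip_width: 0.0006
grip_force: 0.0
```

```bash
python3 - <<'E'
from h import *
snap('side','pics/s6.png');snap('top','pics/t6.png');st()
i=cv2.imread('pics/s6.png')[200:325,285:410];j=cv2.imread('pics/t6.png')[165:265,185:285]
cv2.imwrite('pics/c8.png',np.hstack([cv2.resize(k,(400,400),interpolation=cv2.INTER_CUBIC) for k in(i,j)]))
E
```

```text
21.05 [0.5177 0.0272 0.2264] [ 0.9992  0.0392  0.001  -0.0012] [-0.165  0.379  1.694  0.003  1.067  1.326] 0.0003405470379245484 0.0 [-0.08  0.83  0.3 ]
```

View pics/c8.png

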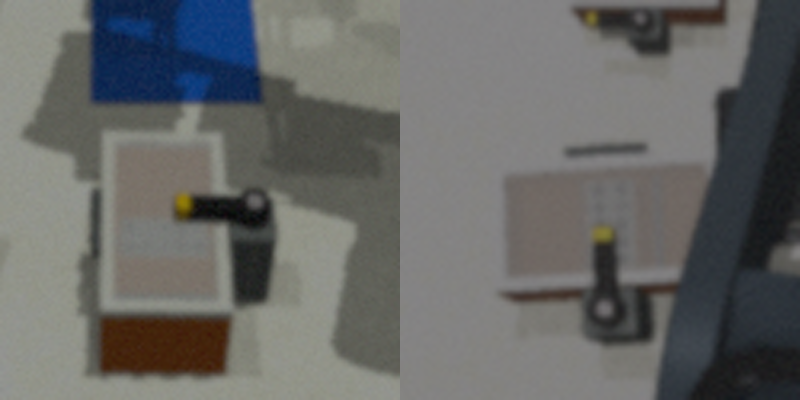

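The lid lies flat and shut. The nose runs square across it, from the hub at (255,207) to its yellow end at (184,206), and the rack shows through the lid between the ribs. I hand the job in.

```bash
python3 -c "
from rig import robot
print(robot.hand_in())"
```

```text
the job is handed in; nothing more can be done
None
```

I handed the job in at about 21 s: the final pictures show the rack upright between the ribs, the lid shut and the turnbutton square across it; the hand-in returned no verdict.

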